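# Put the coffee grinder back in service and take its dosing cup

## Robot

A 6-joint arm with a two-finger parallel gripper is mounted at the origin on a cart in front of the work surface, level with it; the furniture and walls round the work are solid. World frame = base frame: x ahead of the robot, y to its left, z up, the work surface at z = 0. Lengths are in m, angles in rad, forces in N, time in s.
With the tool pointing down it reaches from about 0.35 to 0.775 m from the base axis. Payload 7.3 kg.
Tool frame: the origin (TCP) lies at the very end of the fingers, on their centre line; the grasp point (between the pads) lies 19 mm behind it; z points along the fingers, y is the direction in which the jaws open and shut (so a half turn about z gives the same grasp; the last joint's range is limited). The gripper opens to 92 mm and grips with 3 to 60 N. Pads are 19 mm wide; open, the fingers measure 130 mm over their backs; the gripper's body (75 mm by 190 mm) begins 47 mm behind the grasp point.
Start: joints at [-0.146, 0.342, 1.524, -0, 1.275, -0.146], TCP at [0.525, 0, 0.227] pointing down, gripper open.
Joint ranges: [-2.53, 2.53], [-0.77, 2.02], [0.04, 2.7], [-1, 4.14], [0.28, 2.66], [-3.11, 3.11]. Speed limits (rad/s): [2.57, 2.57, 3.14, 3.14, 3.14, 3.14].

## Interface

Orientations are given as [roll, pitch, yaw] about the fixed x, y, z axes, in that order (R = Rz(yaw) Ry(pitch) Rx(roll)).
In Python, from cell import observe, read_camera, camera_info, hand_in gives the robot as it stands.
- The arm moves only by the tool jog_arm, never from a script. Its argument "rows" is one flat list of numbers, 5 for each row, row after row: the finger opening in mm, from 0 to 91.8, then the shift along the tool's x, y, z in mm, then the turn about the tool's z in degrees. In form: [gripper, tx, ty, tz, roll, gripper, tx, ty, tz, roll, ...]. A call has 1 to 20 rows; each row shifts and turns the commanded pose from where the row before left it, along the tool's axes as they then stand; what a row does not reach is not made up. A row lasts 1/10 s, in which the tool goes at most 50 mm and 8.59 degrees, less where a joint would pass 70% of its speed; a pose out of reach is approached as far as the arm can. A call with a gripper value outside its range is refused whole. The fingers move at their own pace and stop on an object; "grip_force" is the grip in N (left out, the last holds). Time passes only in rows, so rows that do not move let the fingers close. It gives the time, the measured TCP pose, the force and the opening at its end, in the units of the state.
- observe(): the state, without advancing time (a new reading comes with each control period).
- read_camera(name): name is "scene" or "side" or "wrist"; returns (picture, depth): 384x512x3 uint8, red, green, blue; 384x512 float32, m along the optical axis (not along the pixel's ray), 0 where there is no reading.
- camera_info(name): a dict with "fx", "fy", "cx", "cy" (pixels), "extrinsics" (4x4, takes a point from camera to world coordinates); the wrist camera has in their place "tool_from_camera" (4x4, takes a point from camera to tool coordinates, whose origin is the TCP and whose axes are the flange's). Camera axes: x right, y up, looking along -z (the intrinsics and any distortion apply to the point x, -y, -z); pixel columns grow to the right and rows downward; lengths in m; the calibration is good to about 2 mm. A picture is of the moment at which its call begins: read the wrist's pose just before it. camera_info takes no time and is no camera call.
- hand_in(): hands the job in, once; it reports no verdict.
The state is a dict: "time": time; "qpos": joint angles; "qvel": joint speeds; "joint_efforts": joint torques, N m; "tool_pos": TCP position; "tool_rot": TCP orientation; "contact_force": force on the tool from outside, world axes, zero at the start; "torque": the same for the moment, N m; "opening": finger opening in m.
Only numpy, scipy, OpenCV 4.12 (cv2) and the standard library are available. Lean on these libraries where they do the work, as an engineer would, in place of code of your own. Each camera call takes 0.05 s, during which the arm holds its last target. There are 200 camera calls.

## Task

The bakery's coffee grinder has just been cleaned: turn its small adjusting knob until the pointer on the collar stands at the long line of the scale. Then pick up the hopper lid by its rim with the dosing cup still upside down on top of it, lower both together gently into the hopper mouth until the lid is fully seated, and let go of the lid. Last, lift the dosing cup alone, leaving the lid seated, and finish while holding the cup in the gripper at least 5 cm above the lid; leave the jam jar, the card reader and the notebook where they are.

Things in the scene. Friction and masses are not known exactly. Their poses are not given: they have to be found in the camera images.
- grinder: White electric coffee grinder, fixed to the counter. Foot 205 x 130 mm, head 180 (x) x 150 (y) mm with a flat deck 170 mm above its origin (centre of its underside). Its front (chute, knob) faces its -x. On the deck: the black hopper mouth with collar and scale round it, and the knob at the front corner on its -y side, 88 mm from the hopper axis.
- mouth (a point): Centre of the open top of the hopper, in the plane of its rim, 216 mm above the counter, z up. A black round tube standing 46 mm out of the deck: inner diameter 54 mm, outer 61 mm, 40 mm deep inside.
- long_mark (a point): The end, next to the collar, of the one long line of the scale (11.5 mm long, 3.6 mm wide; the other lines are 5 mm long). It lies 52 mm from the hopper axis towards the front left of the grinder, at the height of the pointer.
- pointer_tip (a point): Tip of the dark pointer, a small cone that sticks out of the side of the collar (81 mm diameter, top 11 mm above the deck, below the hopper rim); 52 mm from the hopper axis, about 6 mm above the deck. It is right when it stands over the inner end of the long line (within 3 mm).
- collar (a joint): Angle of the collar with its pointer about the hopper axis, rad, counter-clockwise seen from above positive; 0 = pointer exactly at the long line. At the start it is about -0.3 to -0.6. It is driven by the knob.
- adjust_knob (a joint): Angle of the adjusting knob about its upright axis, rad, counter-clockwise from above positive. The collar turns the other way and four times less: collar = -knob / 4. Turn the knob clockwise (from above) to bring the pointer from its start to the long line, 1.2 to 2.4 rad in all. Range -3 to 3; it stays where it is left (friction 0.06 N m).
- knob_grip (a point): On the knob's axis, at the height to grip: half-way up. Black ribbed round knob, 26 mm diameter, 30 mm tall, from 12 to 42 mm above the deck on a thinner bush; nothing else stands within 45 mm of its axis at that height. The hopper rim is 4 mm higher than the top of the knob.
- lid_center (a point): Centre of the rim of the loose hopper lid (inner lid, 120 g), half-way up; z up. Black ribbed round rim, 65 mm diameter, 14 mm tall: take the lid here. Above it, inside the cup, a 10 mm boss of 43 mm diameter. At the start this point is 28 mm above the counter. Seated, the underside of the rim rests on the hopper rim and this point is 7 mm above the mouth's centre.
- plug_foot (a point): Centre of the underside of the lid's grey plug, 23 mm below lid_center. The plug is 50 mm in diameter and 16 mm long, tapers at its foot to 39 mm, and goes into the hopper mouth. At the start the lid stands on it on a grey mat.
- mat: Grey counter mat, 150 x 120 x 5 mm, fixed to the counter. Origin at the centre of its underside.
- cup_center (a point): Centre of the loose steel dosing cup (outer lid, 60 g), half-way up; z up. 54 mm outer diameter, 34 mm tall, upside down over the lid's boss with 3 mm play, its mouth on top of the lid's rim: this point is 17 mm above the rim's top, 24 mm above lid_center. To take the cup alone keep the fingertips above the rim, which is 5.5 mm wider all round.
- jam: Jam jar, 62 mm diameter, 85 mm tall, loose, behind the work; leave alone. Origin at the centre of its underside.
- reader: White square card reader lying flat, 68 x 68 x 14 mm, loose, near the front edge of the counter on the left; leave alone. Origin at the centre of its underside.
- pad: Black notebook, 120 x 90 x 16 mm, loose, near the front edge of the counter on the right; leave alone. Origin at the centre of its underside.
There are look-alikes about, which are no part of the job. Of the things that look like the part that bears cup_center, the middle-sized one is meant.

How it is judged:
By the outcome, as a careful person would: the job done as asked, in the order asked, and still so for the second after the job is handed in, while the arm keeps its last pose, push and grip.
It also fails if it takes over 72 s, if anything falls off the work surface, if the arm or the gripper's body presses on something with over 40 N, if the wrist force passes 120 N, or if a joint passes its speed limit or range.

## Working session

There is one attempt and no reset: what is moved stays moved. The work goes in short steps, Python scripts to look and compute and a tool call to move; the robot and the scene stay as the last step left them, time stands still between calls to the robot, and variables do not carry over. Pictures are saved under pics/ and viewed, about 8 in all and at most 12, crops included, and the job is handed in when it is done.

Besides the shell and the picture viewer there is one more tool, called after ">>>" in YAML: its name, and indented under it one key for each argument. jog_arm: Moves the arm, as the interface text tells. Its arguments: {"type":"object","properties":{"rows":{"type":"array","items":{"type":"number"}},"grip_force":{"type":"number"}},"required":["rows"]}

```bash
mkdir -p pics
cat > h.py <<'E'
import numpy as np,cv2
from cell import *
from scipy.spatial.transform import Rotation as R
def shot(n,tag):
    s=observe(); p,d=read_camera(n); i=camera_info(n)
    if n=='wrist':
        T=np.eye(4);T[:3,:3]=R.from_euler('xyz',s['tool_rot']).as_matrix();T[:3,3]=s['tool_pos'];E=T@np.array(i['tool_from_camera'])
    else: E=np.array(i['extrinsics'])
    np.savez(f'pics/{tag}.npz',p=p,d=d,E=E,K=[i['fx'],i['fy'],i['cx'],i['cy']])
    cv2.imwrite(f'pics/{tag}.png',p[:,:,::-1]); return s
def load(tag): return np.load(f'pics/{tag}.npz')
def ray(f,u,v):
    fx,fy,cx,cy=f['K']; d=f['E'][:3,:3]@np.array([(u-cx)/fx,-(v-cy)/fy,-1]); return f['E'][:3,3],d
def onz(f,u,v,z):
    o,d=ray(f,u,v); return o+d*(z-o[2])/d[2]
def bydepth(f,u,v):
    o,d=ray(f,u,v); return o+d*f['d'][int(v),int(u)]
def cloud(f):
    fx,fy,cx,cy=f['K'];v,u=np.mgrid[:384,:512]
    c=np.stack([(u-cx)/fx,-(v-cy)/fy,-np.ones(u.shape)],-1)*f['d'][...,None]
    return c@f['E'][:3,:3].T+f['E'][:3,3]
E
python3 - <<'E'
from h import *
for n in('scene','side','wrist'):
    s=shot(n,n+'0'); i=camera_info(n); print({k:v for k,v in i.items() if k not in('extrinsics',)}, np.round(load(n+'0')['E'],3).tolist())
print(s)
a=[cv2.imread(f'pics/{n}0.png') for n in('scene','side')]
cv2.imwrite('pics/a0.png',cv2.resize(np.hstack(a),(800,300),interpolation=cv2.INTER_AREA))
E
```

```text
{'fx': 427.4582428761508, 'fy': 427.4582428761508, 'cx': 259.90774525492054, 'cy': 192.0522883088848} [[-0.824, 0.366, -0.433, -0.047], [-0.567, -0.549, 0.614, 0.853], [-0.013, 0.751, 0.66, 1.063], [0.0, 0.0, 0.0, 1.0]]
{'fx': 490.2652445000962, 'fy': 490.2652445000962, 'cx': 256.70391581520806, 'cy': 195.41726208653367} [[-0.98, 0.141, -0.143, 0.363], [-0.2, -0.634, 0.747, 1.047], [0.015, 0.761, 0.649, 1.047], [0.0, 0.0, 0.0, 1.0]]
{'fx': 281.54478488366016, 'fy': 281.54478488366016, 'cx': 262.9609267281033, 'cy': 191.02073268851913, 'tool_from_camera': array([[-5.13406604e-04,  9.59744677e-01,  2.80873442e-01,
         7.50129092e-02],
       [ 9.99998763e-01,  7.52043567e-05,  1.57091744e-03,
         9.98168004e-04],
       [ 1.48655674e-03,  2.80873901e-01, -9.59743529e-01,
        -1.57947742e-01],
       [ 0.00000000e+00,  0.00000000e+00,  0.00000000e+00,
         1.00000000e+00]])} [[1.0, -0.0, 0.003, 0.526], [-0.001, 0.96, 0.281, 0.075], [-0.003, -0.281, 0.96, 0.384], [0.0, 0.0, 0.0, 1.0]]
{'time': 0.1, 'qpos': array([-1.46031783e-01,  3.42654768e-01,  1.52492633e+00, -9.75912169e-06,
        1.27537534e+00, -1.45973712e-01]), 'qvel': array([ 1.32612326e-03, -1.65539319e-03,  7.27136762e-05,  1.35888525e-04,
       -7.45846839e-04,  2.01263353e-04]), 'joint_efforts': array([ 1.49919495e-03, -4.32001984e+01, -2.44694173e+01,  7.19219679e-02,
        5.25739230e-02, -9.79429342e-05]), 'tool_pos': array([5.24641614e-01, 5.52820002e-05, 2.26111867e-01]), 'tool_rot': array([-3.14024201e+00, -1.89138124e-04,  1.57074098e+00]), 'contact_force': array([-0.42236392, -0.28813302,  0.0351185 ]), 'torque': array([-0.01325378,  0.0027103 , -0.01616371]), 'opening': 0.09160016629932861}
```

View pics/scene0.png

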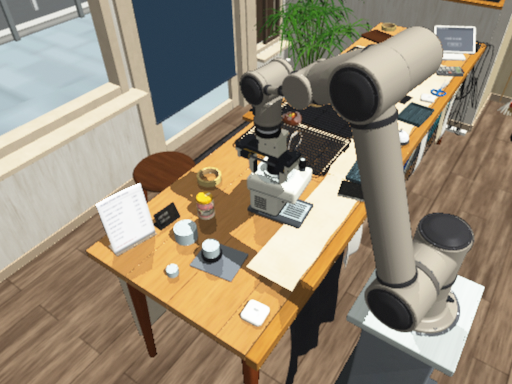

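View pics/side0.png

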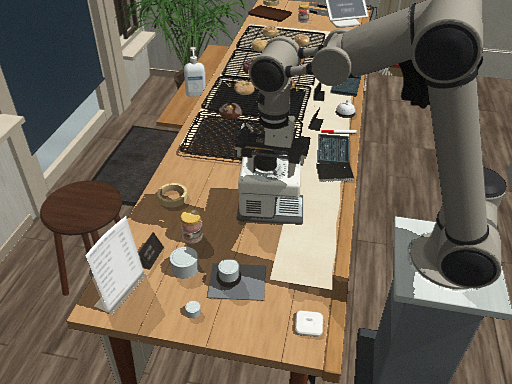

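Three cup-like parts in the side view: large at (184,262), small at (193,310), and middle-sized at (228,272) standing on the black lid on the mat. The last fits. The grinder is under the gripper. Next I'll measure these and view the wrist picture with an enlarged crop.

Run:
```python
from h import *
for t,pts in(('side0',[(228,264),(184,253),(193,303),(193,215),(309,318)]),('scene0',[(210,245),(185,228),(172,268),(205,198)])):
    f=load(t)
    for p in pts: print(t,p,np.round(bydepth(f,*p),3))
f=load('wrist0')
a=cv2.resize(cv2.imread('pics/wrist0.png'),(512,384))
b=cv2.imread('pics/side0.png')[235:330,150:290]
b=cv2.resize(b,(288,195),interpolation=cv2.INTER_CUBIC)
o=np.zeros((384,800,3),np.uint8);o[:,:512]=a;o[:195,512:]=b
c=cv2.resize(cv2.imread('pics/scene0.png')[220:290,150:250],(270,189),interpolation=cv2.INTER_CUBIC);o[195:384,512:782]=c
cv2.imwrite('pics/b0.png',o)
P=cloud(f)
for v in range(0,384,32): print(' '.join(f'{int(1000*z):4d}' for z in P[v,::32,2]))
```

```text
side0 (228, 264) [0.597 0.209 0.067]
side0 (184, 253) [0.729 0.181 0.05 ]
side0 (193, 303) [0.662 0.32  0.026]
side0 (193, 215) [0.738 0.06  0.081]
side0 (309, 318) [0.367 0.294 0.013]
scene0 (210, 245) [0.593 0.218 0.069]
scene0 (185, 228) [0.724 0.192 0.046]
scene0 (172, 268) [0.657 0.329 0.027]
scene0 (205, 198) [0.738 0.069 0.08 ]
-730 -725    1    0    0    0    0    1    5    5   35    4    0   33   51   50
-728 -726    1    2    1    0    0    0    4    3    4    5    0   17   49    0
-728 -721 -725    0    1    0    2    0    0    0    0    0   -1    0    0    1
 -83 -149 -233    1    0    0    2    0    0    1    1    0    0    0   60   84
 -26 -129 -214    2    0    0    0    0    0    0    0    0    0   21   82   85
 -11 -116 -196    0    1    0    1    1   -1    0    0    0    0    1   -2   -1
   0 -100 -179    2    0    0    1    0    0   19   21    0    0    0    0   -1
   0 -725 -727    0   -1    1  127  136  146  152  160  230    0   -1    0   23
 313  384  313  311  267  265  170  169  171  171  171  255  267  305  313  313
 316  315  315  313  297  271  170  170  170  179  181  171  286  308  315  315
 327  326  325  326  325  326  325  326  325  326  325  326  325  325  326  324
 334  335  334  334  334  334  335  336  335  335  335  334  334  334  334  334
```

View pics/b0.png

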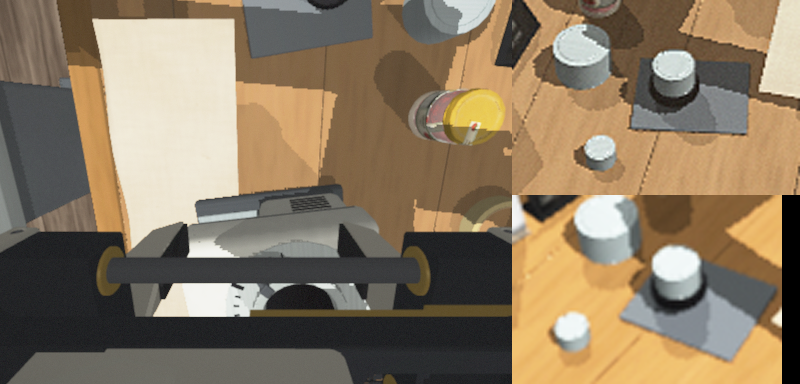

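The crop confirms it: the middle cup sits over the black lid on the mat, with the large and small cups standing separately on the wood. The wrist view shows the grinder mostly hidden by the fingers, so I'll rise and back off in -y to look at it.

>>> jog_arm:
  rows: [91.6,0,0,-40,0,91.6,0,0,-40,0,91.6,-20,0,-30,0,91.6,-40,0,0,0,91.6,-40,0,0,0,91.6,-30,0,0,0,91.6,0,0,0,0,91.6,0,0,0,0]

```text
time: 0.95
tool_pos: [0.5248, -0.1302, 0.3363]
tool_rot: [-3.141, -0.001, 1.569]
contact_force: [0.3, 1.2, 0.8]
opening: 0.0914
```

Run:
```python
from h import *
s=shot('wrist','wrist1');print(s['time'],s['tool_pos'],s['tool_rot']);shot('side','side1');shot('scene','scene1')
a=cv2.imread('pics/wrist1.png')
cv2.imwrite('pics/b1.png',cv2.resize(a,(800,600),interpolation=cv2.INTER_CUBIC))
f=load('wrist1');P=cloud(f)
z=P[...,2]
for lo,hi,n in((.209,.222,'rim'),(.165,.175,'deck'),(.204,.216,'knob')):
    m=(z>lo)&(z<hi)&(P[...,0]>.35)&(np.arange(384)[:,None]<300); 
    nn,lab,st,ce=cv2.connectedComponentsWithStats(m.astype(np.uint8))
    for k in range(1,nn):
        if st[k,4]>40:
            q=P[lab==k];print(n,st[k],q.mean(0).round(4),q.min(0).round(3),q.max(0).round(3))
```

```text
0.95 [ 0.52480759 -0.13018152  0.33628456] [-3.14079242e+00 -8.30769233e-04  1.56933368e+00]
rim [264 122  61  61 756] [ 0.5577 -0.0978  0.2152] [ 0.526 -0.127  0.209] [ 0.586 -0.067  0.218]
rim [217 193  25  24 447] [ 0.489  -0.1526  0.2131] [ 0.476 -0.166  0.209] [ 0.502 -0.14   0.215]
deck [  193    72   163   142 14032] [ 0.5403 -0.0901  0.1703] [ 0.448 -0.18   0.165] [ 0.637 -0.017  0.175]
deck [262 119  47  37 143] [ 0.5421 -0.0783  0.1713] [ 0.524 -0.106  0.169] [ 0.576 -0.066  0.174]
knob [265 122  34  28 117] [ 0.54   -0.0768  0.2142] [ 0.527 -0.093  0.204] [ 0.559 -0.067  0.216]
knob [264 125  61  58 455] [ 0.565  -0.1083  0.2126] [ 0.526 -0.127  0.204] [ 0.586 -0.07   0.216]
knob [216 192  27  25 497] [ 0.4893 -0.152   0.2125] [ 0.475 -0.166  0.204] [ 0.502 -0.14   0.215]
```

View pics/b1.png

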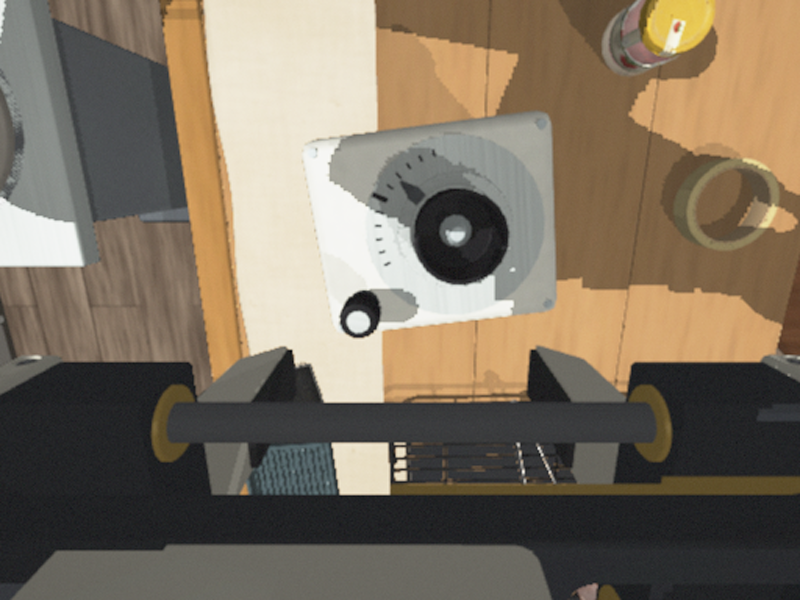

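The wrist view at 800x600 clearly shows the hopper mouth (460,235), the knob top (358,315), the pointer tip (~(402,180)) and the long line (~(380,198)). Now for their angles and positions.

Run:
```python
from h import *
f=load('wrist1');P=cloud(f);z=P[...,2]
def circ(q):
    A=np.c_[2*q,np.ones(len(q))];x=np.linalg.lstsq(A,(q**2).sum(1),rcond=None)[0];return x[:2],np.sqrt(x[2]+x[:2]@x[:2])
m=(z>.209)&(z<.222)
m[:, :262]=0;m[190:]=0
q=P[m];o=q[:,:2]-[.556,-.097];r=np.hypot(*o.T);q=q[(r>.02)];c,rr=circ(q[:,:2]);print('rim',c,rr,q[:,2].mean())
m2=(z>.206)&(z<.217);m2[:185]=0;m2[:,:210]=0;m2[:,250:]=0;m2[225:]=0
q=P[m2];print('knob',q.mean(0),(q.min(0)+q.max(0))/2,len(q))
k=((q.min(0)+q.max(0))/2)[:2];print('dist',np.hypot(*(k-c)))
g=cv2.cvtColor(f['p'],cv2.COLOR_RGB2GRAY)
crop=cv2.resize(g[90:180,230:300],(700,900),interpolation=cv2.INTER_CUBIC)
# polar unwrap at z=.176 about c
fx,fy,cx,cy=f['K'];Ei=np.linalg.inv(f['E'])
th=np.radians(np.arange(90,280,.5));ra=np.arange(.036,.070,.0005)
for zz,t in((.1705,'d'),(.176,'p')):
    T,Rr=np.meshgrid(th,ra);X=np.stack([c[0]+Rr*np.cos(T),c[1]+Rr*np.sin(T),np.full(T.shape,zz),np.ones(T.shape)],-1)@Ei.T
    u=fx*X[...,0]/-X[...,2]+cx;v=fy*-X[...,1]/-X[...,2]+cy
    w=cv2.remap(g,u.astype(np.float32),v.astype(np.float32),cv2.INTER_LINEAR)
    cv2.imwrite(f'pics/pol{t}.png',cv2.resize(w,(760,272)))
a=np.vstack([cv2.imread('pics/pold.png'),cv2.imread('pics/polp.png')]);cv2.imwrite('pics/pol.png',a)
for u,v in((257.3,115),(259,117),(247,128.5),(243,126)): 
    for zz in(.1705,.176):
        p=onz(f,u,v,zz)[:2]-c;print((u,v),zz,np.hypot(*p).round(4),np.degrees(np.arctan2(p[1],p[0])).round(1))
```

```text
rim [ 0.55617024 -0.09701314] 0.02829009922459552 0.2151987031804326
knob [ 0.48924324 -0.1521851   0.2126989 ] [ 0.48833842 -0.15267358  0.21073624] 481
dist 0.08774531060067185
(257.3, 115) 0.1705 0.0512 136.6
(257.3, 115) 0.176 0.0512 136.4
(259, 117) 0.1705 0.0484 136.9
(259, 117) 0.176 0.0484 136.7
(247, 128.5) 0.1705 0.053 157.2
(247, 128.5) 0.176 0.0529 156.7
(243, 126) 0.1705 0.0582 156.4
(243, 126) 0.176 0.058 155.9
```

View pics/pol.png

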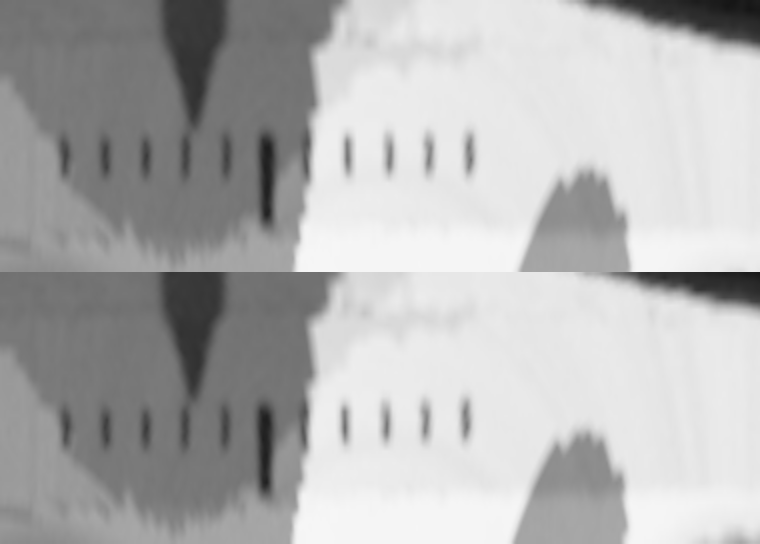

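Pointer at 138.4° and long line at 156.4°, so the collar needs +18°, which is the knob clockwise by 72° (+72° about tool z). The hopper axis is (0.5562,-0.0970) and the knob (0.4888,-0.1525). They are 87.7 mm apart, against 88 given.

>>> jog_arm:
  rows: [50,-22,-36,-5,0,50,0,0,0,0,50,0,0,40,0,50,0,0,40,0,50,0,0,30,0,50,0,0,25,0,50,0,0,15,0,50,0,0,10,0,50,0,0,0,0,50,0,0,0,0]
  grip_force: 15

```text
time: 2.1
tool_pos: [0.4896, -0.1517, 0.1824]
tool_rot: [3.14, 0.0, 1.571]
contact_force: [0.2, -0.2, 0.5]
opening: 0.0503
```

>>> jog_arm:
  rows: [10,0,0,0,0,10,0,0,0,0,10,0,0,0,0,10,0,0,0,0,10,0,0,0,0,10,0,0,0,0]

```text
time: 2.7
tool_pos: [0.4887, -0.1521, 0.1821]
tool_rot: [-3.141, 0.0, 1.571]
contact_force: [-5.0, -0.4, 6.0]
opening: 0.0255
```

>>> jog_arm:
  rows: [10,0,0,0,6,10,0,0,0,6,10,0,0,0,6,10,0,0,0,6,10,0,0,0,6,10,0,0,0,6,10,0,0,0,6,10,0,0,0,6,10,0,0,0,6,10,0,0,0,6,10,0,0,0,6,10,0,0,0,6,10,0,0,0,0,10,0,0,0,0]
  grip_force: 20

```text
time: 4.1
tool_pos: [0.4891, -0.1524, 0.1821]
tool_rot: [3.141, -0.0, 0.317]
contact_force: [-2.6, -0.6, 6.0]
opening: 0.0251
```

Run:
```python
from h import *
s=shot('wrist','wrist2')
a=cv2.imread('pics/wrist2.png')
f=load('wrist2');E=np.linalg.inv(f['E']);fx,fy,cx,cy=f['K']
for p in((.5086,-.0760,.176),(.556,-.097,.216)):
    X=E@np.r_[p,1];print(fx*X[0]/-X[2]+cx,cy+fy*X[1]/X[2])
```

```text
149.07945031301477 168.48389758456423
184.4077599028001 97.77794286290623
```

```bash
cat >> h.py <<'E'
def polar(tag,c,out):
    f=load(tag);g=cv2.cvtColor(f['p'],cv2.COLOR_RGB2GRAY);fx,fy,cx,cy=f['K'];Ei=np.linalg.inv(f['E'])
    th=np.radians(np.arange(90,280,.5));ra=np.arange(.036,.070,.0005)
    T,Rr=np.meshgrid(th,ra);X=np.stack([c[0]+Rr*np.cos(T),c[1]+Rr*np.sin(T),np.full(T.shape,.173),np.ones(T.shape)],-1)@Ei.T
    u=fx*X[...,0]/-X[...,2]+cx;v=cy+fy*X[...,1]/X[...,2]
    w=cv2.remap(g,u.astype(np.float32),v.astype(np.float32),cv2.INTER_LINEAR)
    cv2.imwrite(out,cv2.resize(w,(760,272)));return w
E
python3 - <<'E'
from h import *
polar('wrist2',(.5562,-.097),'pics/pol2.png')
a=cv2.imread('pics/wrist2.png');b=cv2.imread('pics/pol2.png')
o=np.zeros((572,760,3),np.uint8);o[:272]=b;o[272:,:400]=cv2.resize(a,(400,300));o[272:,400:]=cv2.resize(a[120:220,90:210],(360,300))
cv2.imwrite('pics/v2.png',o)
E
```

```text
(no output)
```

View pics/v2.png

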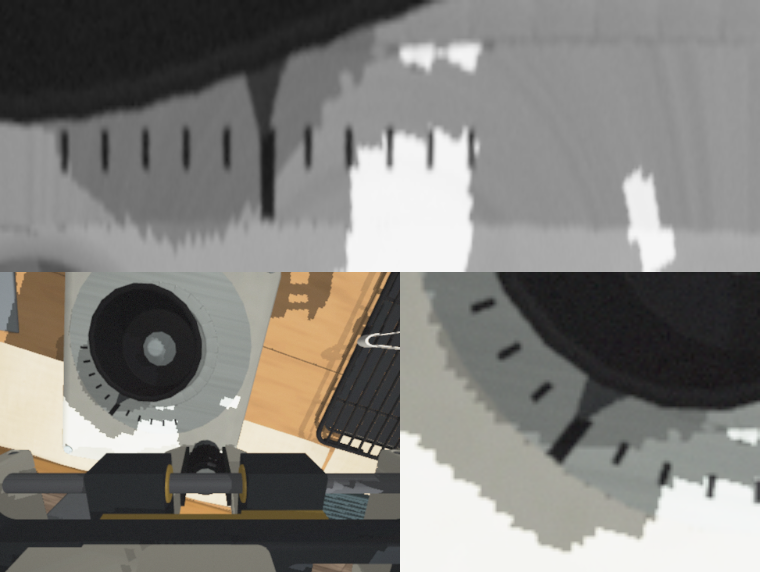

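The pointer now stands on the long line, 0.5° off at most (column 265 against 267 in the unwrapped strip). I'll release the knob, rise, and go look at the lid.

>>> jog_arm:
  rows: [50,0,0,0,0,50,0,0,0,0,50,0,0,0,0,50,0,0,-20,0,50,0,0,-40,0,50,0,0,-40,0,91,18,-39,-10,0,91,18,-39,0,0,91,18,-39,0,0,91,18,-39,0,0,91,18,-39,0,0,91,18,-39,20,0,91,18,-39,30,0,91,18,-39,30,0,91,0,0,0,0,91,0,0,0,0]

```text
time: 5.75
tool_pos: [0.5286, 0.1861, 0.2135]
tool_rot: [3.142, 0.002, 0.317]
contact_force: [0.0, -0.8, 0.6]
opening: 0.0909
```

Run:
```python
from h import *
s=shot('wrist','wrist3');print(s['time'],s['tool_pos'],s['tool_rot'],s['qpos'])
shot('side','side3');shot('scene','scene3')
f=load('wrist3');P=cloud(f);z=P[...,2]
def circ(q):
    A=np.c_[2*q,np.ones(len(q))];x=np.linalg.lstsq(A,(q**2).sum(1),rcond=None)[0];return x[:2],np.sqrt(x[2]+x[:2]@x[:2])
near=np.hypot(P[...,0]-.595,P[...,1]-.213)<.06
m=near&(z>.062)&(z<.075);q=P[m];print('cup',len(q),q.mean(0),q.min(0),q.max(0),circ(cv2.convexHull(q[:,:2].astype(np.float32))[:,0]))
m=near&(z>.032)&(z<.038);q=P[m];print('rim',len(q),q.mean(0),q.min(0),q.max(0))
if len(q):
    print(circ(cv2.convexHull(q[:,:2].astype(np.float32))[:,0]))
    print(np.array(np.nonzero(m)).min(1),np.array(np.nonzero(m)).max(1))
cv2.imwrite('pics/v3.png',np.hstack([cv2.resize(cv2.imread('pics/wrist3.png'),(460,345)),cv2.resize(cv2.imread('pics/side3.png')[150:350,120:320],(340,345))]))
```

```text
5.75 [0.52860115 0.18607965 0.21352431] [3.14158114e+00 2.06682047e-03 3.16913411e-01] [ 2.01860410e-01  4.18444608e-01  1.44439478e+00 -2.59545812e-04
  1.28080511e+00  1.45581778e+00]
cup 2174 [0.59538391 0.21534714 0.06955683] [0.5685264  0.18841192 0.06646805] [0.62146324 0.24223478 0.0720114 ] (array([0.59486927, 0.21519787]), np.float64(0.026634022200765606))
rim 406 [0.59989826 0.2118623  0.03471482] [0.56192064 0.18264938 0.03216182] [0.62746596 0.24772879 0.03726392]
(array([0.59468061, 0.21531199]), np.float64(0.03260476661273424))
[ 82 228] [140 284]
```

View pics/v3.png

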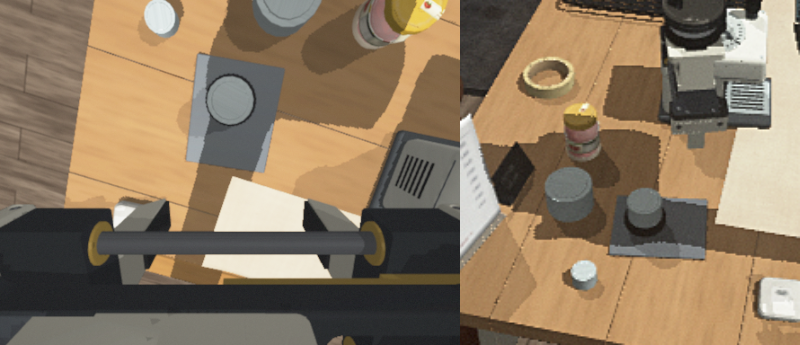

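The wrist view shows the middle cup concentric on the black lid at (230,98). The fit gives the lid centre at (0.5948, 0.2153) with rim radius 32.6 mm (32.5 given) and rim top at z 35 mm. Both agree with the description.

>>> jog_arm:
  rows: [91,36,-4,0,0,91,36,-3,20,0,91,0,0,40,0,91,0,0,40,0,91,0,0,0,0,91,0,0,0,0]

```text
time: 6.5
tool_pos: [0.5961, 0.2133, 0.1158]
tool_rot: [3.141, -0.001, 0.313]
contact_force: [-0.2, -0.0, -0.1]
opening: 0.0911
```

>>> jog_arm:
  rows: [91,-1,-2,30,0,91,0,0,25,0,91,0,0,20,0,91,0,0,15,0,91,0,0,10,0,91,0,0,5,0,91,0,0,0,0,91,0,0,0,0]

```text
time: 7.3
tool_pos: [0.5945, 0.216, 0.0105]
tool_rot: [3.141, -0.002, 0.314]
contact_force: [-0.2, 0.4, 0.9]
opening: 0.0909
```

>>> jog_arm:
  rows: [75,0,0,0,0,68,0,0,0,0,60,0,0,0,0,60,0,0,0,0,60,0,0,0,0,60,0,0,0,0,60,0,0,0,0]
  grip_force: 25

```text
time: 8.0
tool_pos: [0.5939, 0.2159, 0.0097]
tool_rot: [3.142, -0.0, 0.314]
contact_force: [-0.2, -0.8, 1.9]
opening: 0.0646
```

>>> jog_arm:
  rows: [60,0,0,-5,0,60,0,0,-10,0,60,0,0,-15,0,60,0,0,-20,0,60,0,0,-20,0,60,0,0,-20,0,60,0,0,-20,0,60,0,0,-20,0,60,0,0,-20,0,60,0,0,-20,0,60,0,0,-20,0,60,0,0,-20,0,60,0,0,-20,0,60,0,0,-15,0,60,0,0,-10,0,60,0,0,-5,0,60,0,0,0,0,60,0,0,0,0]

```text
time: 9.8
tool_pos: [0.5935, 0.2158, 0.2688]
tool_rot: [-3.142, 0.001, 0.314]
contact_force: [0.8, 0.2, -1.5]
opening: 0.0643
```

>>> jog_arm:
  rows: [60,-2,5,0,0,60,-5,11,0,0,60,-8,17,0,0,60,-9,20,0,0,60,-9,20,0,0,60,-9,20,0,0,60,-9,20,0,0,60,-9,20,0,0,60,-9,20,0,0,60,-9,20,0,0,60,-9,20,0,0,60,-9,20,0,0,60,-9,20,0,0,60,-9,20,0,0,60,-9,17,0,0,60,-6,11,0,0,60,-3,5,0,0,60,0,0,0,0,60,0,0,0,0,60,0,0,0,0]

```text
time: 11.8
tool_pos: [0.5568, -0.0962, 0.2695]
tool_rot: [-3.141, -0.0, 0.315]
contact_force: [0.3, 0.5, -1.6]
opening: 0.0643
```

Run:
```python
from h import *
s=observe();print(s['tool_pos'],s['tool_rot'],s['contact_force'])
def circ(q):
    A=np.c_[2*q,np.ones(len(q))];x=np.linalg.lstsq(A,(q**2).sum(1),rcond=None)[0];return x[:2],np.sqrt(x[2]+x[:2]@x[:2])
for t in('wrist1','wrist2','wrist3','side3','scene3'):
    f=load(t);P=cloud(f);z=P[...,2]
    r=np.hypot(P[...,0]-.556,P[...,1]+.097)
    m=(z>.211)&(z<.220)&(r<.036)&(r>.022);q=P[m];
    if len(q)>30: print(t,len(q),q[:,2].mean(),circ(q[:,:2]),circ(cv2.convexHull(q[:,:2].astype(np.float32))[:,0]))
shot('side','side4');shot('scene','scene4');shot('wrist','wrist4')
cv2.imwrite('pics/v4.png',np.hstack([cv2.resize(cv2.imread('pics/side4.png')[90:230,210:350],(400,400),interpolation=cv2.INTER_CUBIC),cv2.resize(cv2.imread('pics/scene4.png')[120:260,210:350],(400,400),interpolation=cv2.INTER_CUBIC)]))
```

```text
[ 0.55675408 -0.0962104   0.26951208] [-3.14142665e+00 -2.40909724e-04  3.15066331e-01] [ 0.28701408  0.50569381 -1.59808096]
wrist1 717 0.21548141433042622 (array([ 0.55621987, -0.09706574]), np.float64(0.02834645726861067)) (array([ 0.55638168, -0.09731079]), np.float64(0.030121896851245132))
wrist2 4628 0.21529707180883995 (array([ 0.55701572, -0.09729887]), np.float64(0.028115548521412334)) (array([ 0.55698185, -0.09681836]), np.float64(0.03030023233623337))
scene3 60 0.2138954219649816 (array([ 0.5556422 , -0.09275067]), np.float64(0.02825950954967262)) (array([ 0.55588499, -0.09277497]), np.float64(0.030376062180847277))
```

View pics/v4.png

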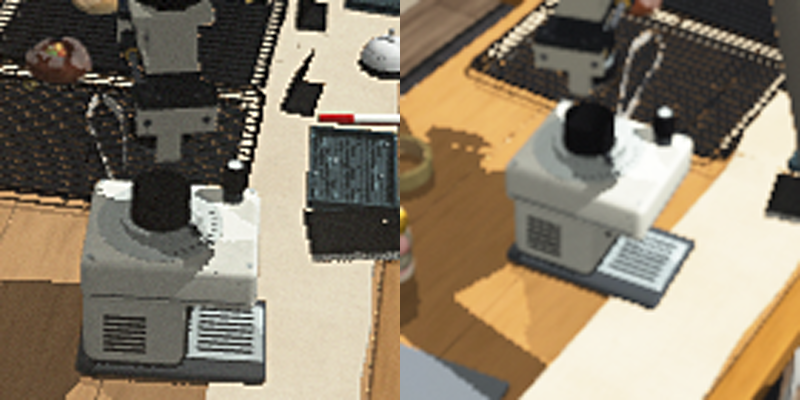

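Run:
```python
from h import *
f=load('side4');E=np.linalg.inv(f['E']);fx,fy,cx,cy=f['K']
for n,p in dict(tcp=(.5568,-.0962,.2695),lid=(.557,-.096,.288),cuptop=(.557,-.096,.329),mouth=(.5565,-.097,.216),collar=(.5565,-.097,.18)).items():
    X=E@np.r_[p,1];u,v=fx*X[0]/-X[2]+cx,cy+fy*X[1]/X[2];print(n,u,v,((u-210)*2.857,(v-90)*2.857))
P=cloud(f);
for v in range(105,180,4): print(v,[tuple(int(1000*a) for a in P[v,u]) for u in (256,262,268,274)])
```

```text
tcp 266.3313696313221 138.73246680221476 (np.float64(160.93872303668726), np.float64(139.22865765392757))
lid 266.4302964583389 133.24679987872042 (np.float64(161.2213569814742), np.float64(123.55610725350427))
cuptop 266.8441455604886 120.67288178945441 (np.float64(162.4037238663159), np.float64(87.63242327247124))
mouth 265.97467544841015 154.01373103485872 (np.float64(159.91964775610782), np.float64(182.88722956659137))
collar 265.6431470235397 163.97457263066343 (np.float64(158.97247104625296), np.float64(211.34535400580543))
105 [(593, -121, 359), (562, -45, 405), (547, -47, 406), (531, -47, 408)]
109 [(591, -115, 349), (561, -40, 396), (546, -44, 396), (531, -50, 395)]
113 [(586, -90, 352), (561, -43, 383), (546, -46, 383), (531, -53, 381)]
117 [(687, -602, 21), (559, -32, 378), (544, -38, 376), (529, -42, 376)]
121 [(577, -43, 356), (556, -17, 375), (541, -21, 375), (525, -22, 376)]
125 [(576, -39, 347), (551, 4, 377), (537, -2, 375), (523, -8, 373)]
129 [(587, -100, 294), (553, -4, 360), (538, -6, 360), (523, -10, 360)]
133 [(583, -78, 296), (553, -4, 348), (538, -13, 343), (524, -19, 342)]
137 [(581, -70, 288), (563, -64, 294), (543, -44, 310), (532, -79, 290)]
141 [(660, -472, -2), (563, -64, 281), (543, -46, 296), (587, -450, 22)]
145 [(649, -419, 16), (625, -408, 27), (543, -45, 284), (587, -454, 2)]
149 [(648, -417, 0), (572, -119, 215), (555, -125, 214), (577, -390, 29)]
153 [(586, -97, 214), (572, -119, 201), (554, -117, 205), (535, -114, 210)]
157 [(582, -80, 213), (571, -118, 187), (554, -121, 188), (534, -107, 201)]
161 [(582, -83, 196), (561, -64, 213), (545, -70, 212), (529, -78, 208)]
165 [(581, -76, 186), (561, -64, 199), (545, -73, 195), (529, -83, 190)]
169 [(579, -68, 178), (561, -66, 183), (543, -64, 187), (527, -75, 182)]
173 [(578, -63, 168), (558, -53, 178), (541, -56, 179), (526, -67, 173)]
177 [(574, -44, 168), (557, -47, 169), (540, -47, 171), (523, -52, 171)]
```

The depth shows the rim at z 281–296 mm, held above the mouth and hidden behind the finger in the picture, as expected. Now a small correction, then lowering.

>>> jog_arm:
  rows: [60,-1,1,0,0,60,0,0,8,0,60,0,0,12,0,60,0,0,12,0,60,0,0,8,0,60,0,0,4,0,60,0,0,3,0,60,0,0,0,0,60,0,0,0,0]

```text
time: 12.85
tool_pos: [0.5563, -0.0983, 0.2228]
tool_rot: [3.141, -0.001, 0.314]
contact_force: [-0.1, 0.2, -1.3]
opening: 0.0646
```

>>> jog_arm:
  rows: [60,0,0,2,0,60,0,0,2,0,60,0,0,2,0,60,0,0,2,0,60,0,0,0,0]

```text
time: 13.35
tool_pos: [0.556, -0.0981, 0.2144]
tool_rot: [-3.141, -0.0, 0.314]
contact_force: [-0.9, 0.7, -0.6]
opening: 0.0645
```

>>> jog_arm:
  rows: [60,0,-0.5,2,0,60,0,0,2,0,60,0,0,1,0,60,0,0,1,0,60,0,0,1,0,60,0,0,0,0]

```text
time: 13.95
tool_pos: [0.5558, -0.0976, 0.2072]
tool_rot: [-3.141, 0.0, 0.314]
contact_force: [-0.1, 0.9, -1.0]
opening: 0.0642
```

>>> jog_arm:
  rows: [60,0,0,1,0,60,0,0,0.5,0,60,0,0,0.5,0,60,0,0,0,0]

```text
time: 14.35
tool_pos: [0.5558, -0.0976, 0.2054]
tool_rot: [-3.141, -0.0, 0.314]
contact_force: [-1.1, 2.2, -1.6]
opening: 0.0642
```

>>> jog_arm:
  rows: [60,0,0,0.5,0,60,0,0,0.5,0,60,0,0,0,0]

```text
time: 14.65
tool_pos: [0.5559, -0.0976, 0.2047]
tool_rot: [-3.142, -0.0, 0.314]
contact_force: [-1.7, 2.6, 2.1]
opening: 0.0642
```

>>> jog_arm:
  rows: [60,0,0,0.5,0,66,0,0,0,0,70,0,0,0,0,78,0,0,0,0,84,0,0,0,0,84,0,0,0,0,84,0,0,0,0]

```text
time: 15.35
tool_pos: [0.5559, -0.0978, 0.2039]
tool_rot: [3.141, -0.0, 0.314]
contact_force: [-0.1, 0.6, -0.1]
opening: 0.0838
```

Run:
```python
from h import *
s=observe();print(s['tool_pos'],s['contact_force'],s['opening'])
shot('side','side5')
f=load('side5');P=cloud(f)
for v in range(125,172,3): print(v,[tuple(int(1000*a) for a in P[v,u]) for u in (255,258,262,268,274,278)])
```

```text
[ 0.55593236 -0.09784019  0.20389126] [-0.07304875  0.60462485 -0.081095  ] 0.083823051683086
125 [(596, -131, 287), (578, -80, 321), (560, -41, 348), (545, -46, 347), (530, -55, 343), (519, -54, 345)]
128 [(594, -118, 286), (580, -91, 304), (560, -43, 337), (545, -49, 336), (529, -53, 335), (588, -539, 23)]
131 [(592, -107, 283), (657, -496, 27), (560, -44, 327), (544, -48, 327), (529, -54, 325), (520, -64, 320)]
134 [(664, -471, 28), (579, -90, 285), (560, -43, 318), (544, -50, 316), (528, -51, 318), (518, -55, 316)]
137 [(668, -494, 0), (576, -75, 286), (558, -37, 313), (543, -43, 311), (527, -44, 313), (516, -47, 312)]
140 [(663, -469, 3), (574, -61, 285), (557, -31, 307), (540, -28, 312), (524, -29, 313), (514, -36, 311)]
143 [(661, -461, -4), (564, -12, 309), (553, -12, 310), (538, -18, 309), (522, -19, 311), (512, -21, 311)]
146 [(655, -432, 2), (561, 2, 310), (551, 1, 311), (535, -2, 311), (521, -12, 306), (511, -14, 307)]
149 [(652, -414, 1), (561, 0, 299), (551, -2, 299), (536, -7, 297), (521, -13, 296), (510, -12, 298)]
152 [(587, -87, 225), (562, -6, 284), (552, -6, 286), (536, -12, 284), (521, -16, 284), (511, -22, 282)]
155 [(585, -80, 219), (562, -6, 275), (551, -5, 277), (537, -17, 271), (521, -19, 272), (510, -20, 273)]
158 [(596, -138, 165), (574, -67, 220), (561, -62, 225), (540, -35, 247), (529, -78, 219), (527, -147, 170)]
161 [(590, -104, 180), (574, -72, 205), (562, -67, 210), (540, -40, 234), (529, -81, 206), (523, -117, 181)]
164 [(589, -102, 170), (574, -73, 194), (561, -66, 201), (540, -40, 223), (362, 1046, 1046), (520, -101, 182)]
167 [(583, -74, 180), (575, -75, 181), (561, -65, 190), (545, -71, 189), (529, -86, 180), (518, -91, 179)]
170 [(582, -67, 175), (572, -59, 182), (560, -59, 184), (544, -71, 179), (526, -67, 184), (515, -75, 180)]
```

>>> jog_arm:
  rows: [84,0,0,-10,0,84,0,0,-12,0,84,0,0,-8,0,84,0,0,0,0,84,0,0,0,0]

```text
time: 15.9
tool_pos: [0.5559, -0.0977, 0.2343]
tool_rot: [3.141, -0.001, 0.314]
contact_force: [-0.1, -0.4, -0.3]
opening: 0.0841
```

>>> jog_arm:
  rows: [70,0,0,0,0,60,0,0,0,0,57,0,0,0,0,50,0,0,0,0,50,0,0,0,0,50,0,0,0,0,50,0,0,0,0,50,0,0,0,0]
  grip_force: 12

```text
time: 16.7
tool_pos: [0.5559, -0.0977, 0.2339]
tool_rot: [-3.142, 0.0, 0.314]
contact_force: [0.1, 0.3, -1.2]
opening: 0.054
```

>>> jog_arm:
  rows: [50,0,0,-2,0,50,0,0,-4,0,50,0,0,-6,0,50,0,0,-10,0,50,0,0,-14,0,50,0,0,-16,0,50,0,0,-16,0,50,0,0,-16,0,50,0,0,-12,0,50,0,0,-8,0,50,0,0,-4,0,50,0,0,0,0,50,0,0,0,0]

```text
time: 18.0
tool_pos: [0.5557, -0.0977, 0.3415]
tool_rot: [-3.141, 0.001, 0.314]
contact_force: [-0.3, 0.4, -0.3]
opening: 0.0537
```

Run:
```python
from h import *
s=shot('side','side6');shot('scene','scene6');print(s['time'],s['tool_pos'],s['contact_force'],s['opening'])
shot('wrist','wrist6')
for t in('side6','scene6','wrist6'):
    f=load(t);P=cloud(f);r=np.hypot(P[...,0]-.5565,P[...,1]+.097);z=P[...,2]
    m=(r<.042)&(z>.2)&(z<.245);q=P[m]
    if len(q): print(t,len(q),np.percentile(q[:,2],[5,50,80,95]).round(4)); a=q[q[:,2]>.224];print(len(a),a.mean(0),a.min(0),a.max(0))
w=cv2.resize(cv2.imread('pics/wrist6.png'),(400,300))
o=np.hstack([cv2.resize(cv2.imread('pics/side6.png')[90:210,200:350],(400,320),interpolation=cv2.INTER_CUBIC),cv2.resize(cv2.imread('pics/scene6.png')[110:230,210:360],(400,320),interpolation=cv2.INTER_CUBIC)])
polar('wrist6',(.5562,-.097),'pics/pol6.png')
b=np.hstack([w[:270],cv2.resize(cv2.imread('pics/pol6.png'),(400,270))])
cv2.imwrite('pics/v6.png',np.vstack([o,b]))
```

```text
18.0 [ 0.55569056 -0.09766899  0.34145097] [-0.30611578  0.44515271 -0.32741349] 0.05366791006863245
side6 399 [0.2029 0.2282 0.2365 0.2397]
262 [ 0.55540528 -0.08827265  0.23241556] [ 0.52489844 -0.12662622  0.2240628 ] [ 0.58780433 -0.06198747  0.24230757]
scene6 305 [0.2042 0.2282 0.2366 0.2399]
203 [ 0.55222612 -0.08784468  0.23240282] [ 0.52185296 -0.12494563  0.22419265] [ 0.5883537  -0.06032532  0.24227318]
wrist6 2369 [0.2281 0.2308 0.24   0.2408]
2310 [ 0.56683472 -0.09445547  0.23385598] [ 0.5339339  -0.13057168  0.22436983] [ 0.5896934  -0.06489476  0.2422344 ]
```

View pics/v6.png

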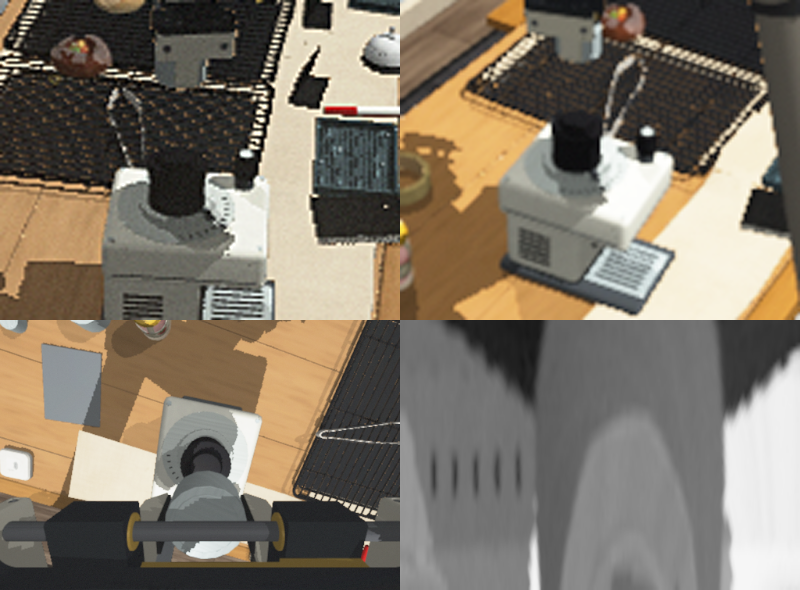

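The lid is seated: rim top at 230.8 mm and boss top at 240 mm, against 230 and 240 expected. The cup is in the gripper about 10 cm above it. One last check that the pointer didn't move.

Run:
```python
from h import *
for t in('side6','scene6'): polar(t,(.5562,-.097),f'pics/p_{t}.png')
cv2.imwrite('pics/v7.png',np.vstack([cv2.imread('pics/p_side6.png'),cv2.imread('pics/p_scene6.png')]))
```

```text
(no output)
```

View pics/v7.png

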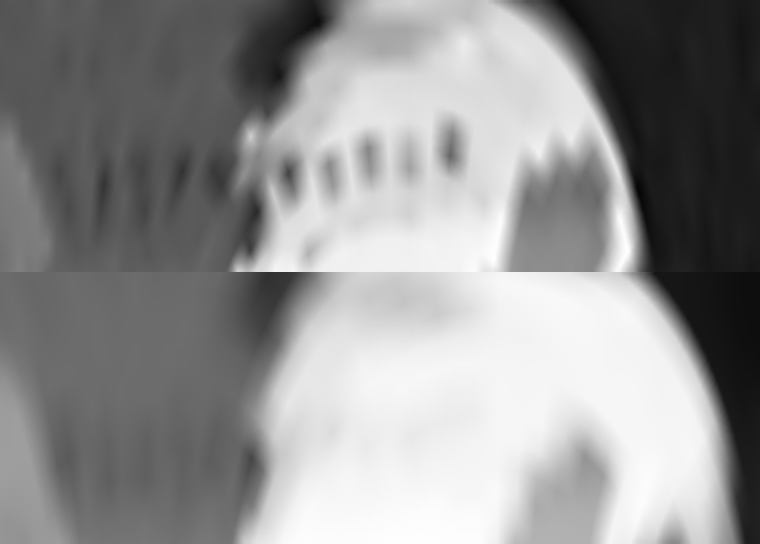

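The side strip is coarse. The old pointer place (column 193) is empty, and the dark pointer base is at about column 265, next to the long line, so it hasn't moved. Handing in.

```bash
python3 -c "
from cell import *
s=observe();print(s['time'],s['tool_pos'],s['opening']);print(hand_in())"
```

```text
18.15 [ 0.55568532 -0.09768679  0.34135479] 0.053897676792133586
the job is handed in; nothing more can be done
None
```

I did all three steps in the order asked and handed the job in at 18.2 s.

- **Knob:** I turned it 72° clockwise. The close wrist view then showed the pointer within about 0.5° (roughly 0.5 mm) of the long line.
- **Lid and cup:** I carried the lid by its rim with the cup on top, lowered both into the hopper mouth with only a few newtons of force, and released the lid. Depth readings afterwards put the rim top at 230.8 mm and the boss top at 240 mm, against 230 and 240 expected when seated.
- **Cup:** I then lifted the cup alone. It is in the gripper (opening 54 mm), with its mouth about 10 cm above the lid.

**Weaker checks:** the held cup hid the pointer from the wrist camera at the end. The last pointer check is therefore a coarse side view, consistent with the pointer not having moved. I kept clear of the jam jar, card reader and notebook throughout, but did not re-measure them.

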